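# Set the bench winder back to its start

## Task

The ratchet wheel on the sloping stand has been wound on too far. Wedge its sprung pawl open with the loose wooden wedge, turn the wheel back by its grip bar all the way to its stop, then pull the wedge out so that the pawl drops back into the teeth, and lay the wedge down on the bench clear of the stand. Do not disturb the blower, the lidded dish or the white box.

Things in the scene. Friction and masses are not known exactly. Their poses are not given: they have to be found in the camera images.
- winder: fixed winder stand, 170x260 mm on the bench, about 125 mm high; origin at the centre of its underside, z up. It carries an grey metal deck that slopes 30 degrees, low at its front (-x)
- deck: sloping grey metal deck of the stand, 180 mm up the slope x 260 mm across; origin at the centre of its upper surface, 78 mm above the bench, x up the slope, y left across it, z out of the surface (a tool square to it is tilted 30 degrees). The steel ratchet wheel is on its left half, a dark steel fence on its right half, the pawl below both
- fence_end (a point): inner corner of the fence, on the deck at x -28, y -5 mm of its frame. The straight fence (22 mm high) runs from here 60 mm to the right (-y), then a 12 mm flared lead-in, its face looks down the slope; the right end is open, a wall here stops what slides in. Between fence and pawl roller is a gap, 12 mm with the pawl fully in, up to 19 mm when it rests on a tooth
- wheel (a joint): angle of the ratchet wheel (rad): 0 is home against its inner stop, grows anticlockwise (looking down on the deck) to 2.6. Anticlockwise the pawl clicks over the 12 teeth (0.52 rad apart); clockwise it blocks within one tooth unless lifted. Friction 0.12 N m: it stays where it is left
- wheel_bar (a point): point on the wheel's axis (parallel to deck z), 35 mm above the deck, at x 20, y 72 mm of its frame. Wheel 104 mm across, 19 mm high over the deck; on it a black grip bar 64 mm long, 16 mm thick, from 19 to 53 mm above the deck. At joint 0 the bar lies along deck x, straight up the slope toward a small rib; it turns with the joint
- pawl (a joint): angle of the steel pawl (rad): 0 is fully in the teeth (up to 0.1 when it rests on a tooth's back), grows as it lifts out; past 0.12 the wheel is free. A spring (4 to 5 N at the roller) always drives it back to the teeth
- pawl_roller (a point): top centre of the roller on the pawl's tail, 12 mm across, 20 mm above the deck, at x -46, y -55 mm of it with the pawl in. The pawl pin is at x -50, y 12 mm. Pushing the roller down the slope, away from the fence, lifts the pawl. The wedge, flat on the deck, slid in between fence and roller, lifts it to about 0.17 and stays; that takes 5 to 15 N until it meets the wall
- wedge: loose wooden wedge, 110 mm long, 120 g; origin at the centre of its underside, x to the nose. x -55 to -15 mm: aluminium grip block 24 wide, 44 high (mass centre x -28). From there wood, 24 high, 24 wide to x 15, then tapering to 6 mm at the nose. Side y -12 mm is straight, the taper on the +y side. Fully in: straight side on the fence, nose to deck y, origin at x -40, y -60 mm of the deck
- blower: black rubber dust blower standing on the bench, 50x50x85 mm, origin at the centre of its underside; leave alone
- jar_0: glass dish with dark lid, 60 mm across, 36 mm high, origin at the centre of its underside; leave alone
- parts_dish: open white plastic parts box, 50x70x22 mm, origin at the centre of its underside; leave alone
Not all that is in view belongs to the job. Of the things that look like the wedge, the larger one is meant.

How it is judged:
By the outcome, as a careful person would: the job done as asked, in the order asked, and still so for the second after the job is handed in, with the robot touching nothing.
It also fails if it takes over 67 s, if anything falls off the work surface, if the arm or the gripper's body presses on something with over 40 N, if the wrist force passes 120 N, or if a joint passes its speed limit or range.

## Robot

A 6-joint arm with a two-finger parallel gripper is mounted at the origin on a cart in front of the work surface, level with it; the furniture and walls round the work are solid. World frame = base frame: x ahead of the robot, y to its left, z up, the work surface at z = 0. Lengths are in m, angles in degrees, forces in N, time in s.
With the tool pointing down it reaches from about 0.25 to 0.725 m from the base axis. Payload 9.7 kg.
Tool frame: the origin (TCP) lies at the very end of the fingers, on their centre line; the grasp point (between the pads) lies 19 mm behind it; z points along the fingers, y is the line along which they close (so a half turn about z gives the same grasp; the last joint's range is limited). The gripper opens to 85 mm and grips with 20 to 120 N. Pads are 22 mm wide; open, the fingers measure 114 mm over their backs; the gripper's body (76 mm by 85 mm) begins 54 mm behind the grasp point. The pads swing forward as they close: fully open they stand 13 mm farther back than shut.
Start: joints at [-64.171, 4.979, 10.078, 95.1, 0, 90], TCP at [0.24, -0.495, 0.231] pointing down, gripper open.
Joint ranges: [-179.16, 179.16], [-48.56, 103.87], [-65.8, 70.77], [-126.05, 130.52], [-82.76, 87.17], [-180, 180]. Speed limits (degrees/s): [127.2, 127.2, 147.25, 180, 180, 180].

## Interface

Orientations are given as [roll, pitch, yaw] about the fixed x, y, z axes, in that order (R = Rz(yaw) Ry(pitch) Rx(roll)).
In Python, from workcell import bot, viewer, finder gives the robot as it stands. The module is installed in compiled form; this text tells all that it offers.
- The arm moves only by the shell command python3 -m inch 'ROWS' [FORCE]. ROWS is JSON, a list that holds one entry, the list of rows, each a list of 7 numbers: the opening in per cent of the stroke, from 0 (shut) to 100 (fully open), then the shift along the tool's x, y, z in mm, then the turn, a rotation vector about the tool's x, y, z in degrees. In form: [[[grip, tx, ty, tz, ax, ay, az], ...]]. A call has 1 to 8 rows; each row shifts and turns the commanded pose from where the row before left it, along the tool's axes as they then stand; what a row does not reach is not made up. A row lasts 1/8 s, in which the tool goes at most 62.5 mm and 10.7 degrees, less where a joint would pass 70% of its speed; a pose out of reach is approached as far as the arm can. A call with a gripper value outside its range is refused whole. The fingers move at their own pace and stop on an object; FORCE is the grip in N (left out, the last holds). Time passes only in rows, so rows that do not move let the fingers close. It gives the time, the measured TCP pose, the force, the opening and the grip force at its end, in the units of the state.
- bot.get_obs(): the state, without advancing time (a new reading comes with each control period).
- viewer.camera(name): name is "scene" or "side" or "wrist"; returns a dict with "pixels" (400x640x3 uint8, red, green, blue), "vfov" (degrees; the focal length in pixels is half the picture's height over the tangent of half this angle, whatever the lens; pixels are square), "cx", "cy" (the principal point, pixels), "R" (3x3) and "t" (3): a world point X has camera coordinates R X + t. Camera axes: x right, y down, z forward; pixel columns grow to the right and rows downward; lengths in m; the calibration is good to about 2 mm. A picture is of the moment at which its call begins. There is no depth.
- bot.job_done(): hands the job in; it is judged then, once.
Trained networks look in the newest picture that a camera, given by its name, has taken for a name from the list of things; names that differ only in an ending like _2 or _b are one class to them, and where a whole thing is asked for, a point or a joint stands for the part that bears it (a point fixed in the world has none). Each returns a list of dicts, best first, with "conf" (0 to 1); they miss things now and then, are a little off and sometimes report something else, mostly with a low value. They report only what shows in the picture. A call takes as long as a camera call. They do not tell look-alikes from the thing itself.
- finder.outline_of(camera, thing): "pixels" (400x640 bool, what is visible of it) and "extent" ([centre column, centre row, width, height] in pixels, round what is visible of it).
- finder.mark_of(camera, thing): "position" ([column, row] in pixels: a listed point, or the origin of a listed thing).
The state is a dict: "time": time; "q": joint angles; "qd": joint speeds; "joint_efforts": joint torques, N m; "ee_pos": TCP position; "tcp_rot": TCP orientation; "wrist_force": force on the tool from outside, world axes, zero at the start; "torque": the same for the moment, N m; "opening": finger opening in m; "grasp_force": force on a finger pad.
Only numpy, scipy, OpenCV 4.12 (cv2) and the standard library are available. Lean on these libraries where they do the work, as an engineer would, in place of code of your own. Each camera call takes 0.05 s, during which the arm holds its last target. There are 200 camera calls.

## Working session

There is one attempt and no reset: what is moved stays moved. The work goes in short steps, Python scripts to look and compute and a shell command to move; the robot and the scene stay as the last step left them, time stands still between calls to the robot, and variables do not carry over. Pictures are saved under pics/ and viewed, at most 10 in all, crops included, and the job is handed in when it is done.

```bash
mkdir -p pics; ls; cat > h.py <<'E'
import numpy as np, cv2
from workcell import bot, viewer, finder
from scipy.spatial.transform import Rotation as Ro
from scipy.optimize import least_squares
def K(c):
    f=c["pixels"].shape[0]/2/np.tan(np.radians(c["vfov"])/2); return f,c["cx"],c["cy"]
def proj(c,X):
    f,cx,cy=K(c); p=np.asarray(X)@np.array(c["R"]).T+np.array(c["t"]); return np.stack([f*p[...,0]/p[...,2]+cx,f*p[...,1]/p[...,2]+cy],-1)
def onz(c,uv,z=0.):
    f,cx,cy=K(c); R=np.array(c["R"]); d=R.T@np.array([(uv[0]-cx)/f,(uv[1]-cy)/f,1]); o=-R.T@np.array(c["t"]); return o+d*(z-o[2])/d[2]
def cam(n,save=None):
    c=viewer.camera(n)
    if save: cv2.imwrite(save,cv2.cvtColor(c["pixels"],cv2.COLOR_RGB2BGR))
    return c
E
python3 - <<'E'
from h import *
print(bot.get_obs())
ims=[]
for n in ("scene","side"):
    c=cam(n,f"pics/{n}0.png"); ims.append(c["pixels"])
    print(n,c["vfov"],c["cx"],c["cy"],np.round(-np.array(c["R"]).T@np.array(c["t"]),3))
    for t in ["winder","deck","wedge","blower","jar_0","parts_dish","wheel","pawl"]:
        m=finder.mark_of(n,t) if t not in("wheel","pawl") else []
        o=finder.outline_of(n,t)
        print(t,[(np.round(x["position"],1),round(x["conf"],2),np.round(onz(c,x["position"]),3)) for x in m][:3],[(np.round(x["extent"]),round(x["conf"],2)) for x in o][:3])
    for t in ["fence_end","wheel_bar","pawl_roller"]:
        print(t,[(np.round(x["position"],1),round(x["conf"],2)) for x in finder.mark_of(n,t)][:3])
v=np.vstack(ims); cv2.imwrite("pics/both.png",cv2.resize(v,(480,600))[:,:,::-1])
E
```

```text
pics
{'time': 0.0, 'q': array([-6.41708418e+01,  5.01174706e+00,  1.00326705e+01,  9.51012407e+01,
        1.17854431e-03,  9.00009943e+01]), 'qd': array([-0.04648572, -0.04866011, -0.01130838,  0.02921051,  0.08179842,
       -0.00784528]), 'joint_efforts': array([-2.45309471e-03, -5.20383132e+01,  4.64807653e+01,  1.63282268e-02,
       -1.76502226e-04, -1.42399406e-05]), 'ee_pos': array([ 0.23952453, -0.49482401,  0.23056091]), 'tcp_rot': array([-1.79919683e+02, -1.17714934e-03,  2.58281623e+01]), 'wrist_force': array([-0.01085769, -0.30548713,  0.65703915]), 'torque': array([ 0.04595612, -0.00592804,  0.00591642]), 'grasp_force': 0.0, 'opening': 0.08561591063342658}
scene 57.52272629370205 317.33995026150717 199.50717019626867 [0.058 0.333 0.77 ]
winder [(array([332.9, 212.7]), 0.6, array([ 0.578, -0.005,  0.   ])), (array([303.5, 225.5]), 0.55, array([0.579, 0.084, 0.   ]))] [(array([302., 213., 125., 117.]), 0.71)]
deck [(array([303.7, 207.2]), 0.65, array([0.634, 0.055, 0.   ]))] [(array([300., 210., 121., 108.]), 0.95)]
wedge [(array([403.2, 219.8]), 0.93, array([ 0.466, -0.1
[... 1473 characters left out ...]
398., 280.,  24.,  38.]), 0.66)]
jar_0 [(array([262.7, 179.6]), 0.54, array([0.382, 0.279, 0.   ])), (array([322.6, 199.4]), 0.2, array([0.557, 0.163, 0.   ]))] [(array([264., 180.,  17.,  18.]), 0.69)]
parts_dish [(array([251.7, 248.3]), 0.95, array([ 0.381, -0.029,  0.   ])), (array([329.2, 162.2]), 0.3, array([0.591, 0.377, 0.   ]))] [(array([250., 247.,  33.,  31.]), 0.81)]
wheel [] [(array([330., 170.,  33.,  31.]), 0.89)]
pawl [] [(array([321., 197.,  26.,  36.]), 0.56)]
fence_end [(array([324.4, 199.5]), 0.67)]
wheel_bar [(array([329.4, 159.1]), 0.81), (array([290.6, 287.8]), 0.4)]
pawl_roller [(array([315.1, 207.4]), 0.69), (array([327.3, 161.3]), 0.51), (array([335.1, 218. ]), 0.4)]
```

View pics/scene0.png

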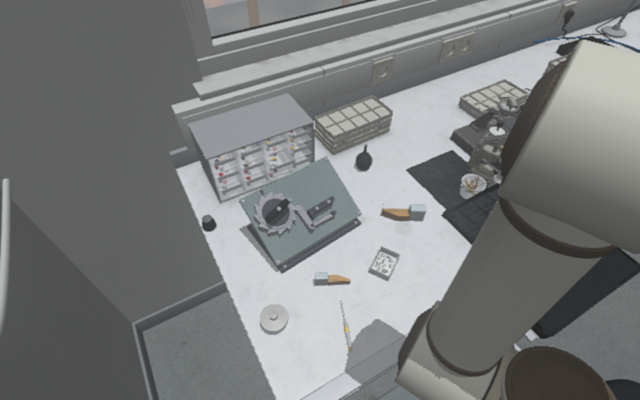

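View pics/side0.png

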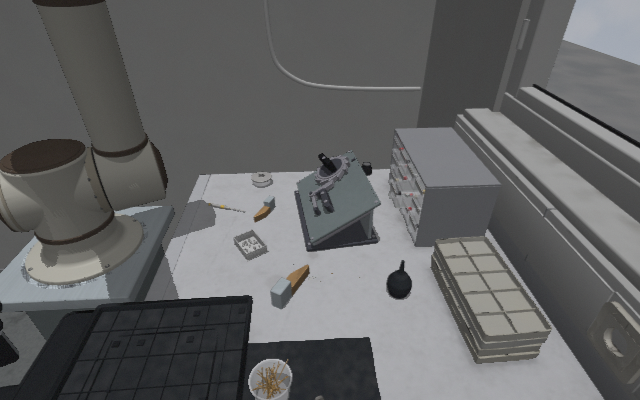

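The scene picture shows the stand at about (302,213). There are two wedge look-alikes: A at (403,213) in scene, (289,287) in side, and B at (332,280) in scene, (267,208) in side. A is longer (43 px against 35 px although farther away), so I choose A. Next comes a close crop and a fit of the stand pose.

```bash
cat > fit.py <<'E'
from h import *
P={"winder":None,"deck":[0,0,0],"fence_end":[-.028,-.005,0],"wheel_bar":[.020,.072,.035],"pawl_roller":[-.046,-.055,.020]}
Rd=Ro.from_euler('y',-30,degrees=True)
def W(p,q): # deck point -> world
    return Ro.from_euler('z',p[2]).apply(Rd.apply(np.atleast_2d(q))+[0,0,.078])+[p[0],p[1],0]
def fit(obs,p0=(.58,.08,0.)):
    # obs: list (cam, name, uv, w)
    def r(p):
        o=[]
        for c,n,uv,w in obs:
            X=np.array([[p[0],p[1],0]]) if n=="winder" else W(p,P[n])
            o+=list((proj(c,X)[0]-uv)*w)
        return np.array(o)
    s=min((least_squares(r,[*p0[:2],a],loss='soft_l1',f_scale=2) for a in np.linspace(-1.2,1.2,7)),key=lambda s:s.cost)
    return s.x, r(s.x).reshape(-1,2)
E
python3 - <<'E'
from fit import *
obs=[];cs={}
for n in ("scene","side"):
    c=cs[n]=cam(n)
    for t in P:
        m=finder.mark_of(n,t)
        if m: obs.append((c,t,np.array(m[0]["position"]),m[0]["conf"]))
        if t=="winder": 
            for x in m[1:2]: obs.append((c,t,np.array(x["position"]),.5))
p,r=fit(obs); print(p,np.degrees(p[2]))
for o,e in zip(obs,r): print(o[1],np.round(e,1))
a=cs["side"]["pixels"]; s=cs["scene"]["pixels"]
for n in cs:
    im=cs[n]["pixels"]
    h=[(x,y) for x in(-.09,.09) for y in(-.13,.13)]
    q=proj(cs[n],W(p,np.array([[x,y,0] for x,y in [(-.09,-.13),(.09,-.13),(.09,.13),(-.09,.13)]])))
    cv2.polylines(im,[np.round(q).astype(int)],True,(255,0,0),1)
    for t in ("fence_end","wheel_bar","pawl_roller"): cv2.circle(im,tuple(int(round(v)) for v in proj(cs[n],W(p,P[t]))[0]),1,(255,255,0),-1)
A=cv2.resize(s[140:300,230:430],(800,640))[:,:]; B=cv2.resize(a[140:310,240:390],(0,0),fx=2.5,fy=2.5)
A=cv2.resize(A,(425,340)); B=B[:340]
B=cv2.resize(a[145:315,240:390],(375,425))
A=cv2.resize(s[140:300,230:430],(425,425)) if 0 else cv2.resize(s[150:295,235:430],(425,316))
o=np.zeros((425,800,3),np.uint8);o[:316,:425]=A;o[:,425:]=B
cv2.imwrite("pics/c1.png",o[:,:,::-1])
E
```

```text
[ 0.57614488  0.08370768 -0.00297398] -0.17039628015906627
winder [-0.3 -0.4]
deck [ 0.2 -2.2]
fence_end [0.8 4.7]
wheel_bar [-0.5  0.3]
pawl_roller [ 0.2 -0.9]
winder [-2.1 -0.4]
winder [ 40.8 -16.1]
deck [-0.5  2.4]
fence_end [ 0.7 -3.1]
wheel_bar [0.4 2. ]
pawl_roller [-0.3  0.2]
```

View pics/c1.png

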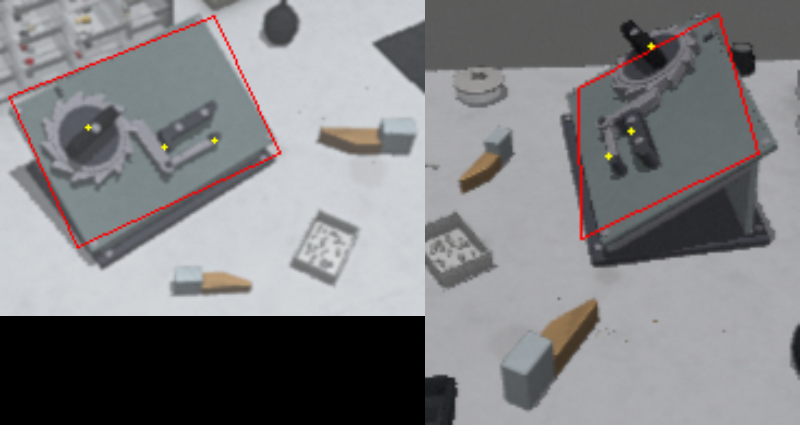

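The crop confirms A at crop (370,135) left and (548,350) right. It is the larger wedge and has the block and taper described. The drawn deck outline is turned several degrees against the real deck, so I'll refine the yaw with the deck masks and move the wrist camera above the wedge.

```bash
cat > sil.py <<'E'
from fit import *
import sys
def deckmask(c,p,th=.006):
    top=np.array([[x,y,z] for x in(-.09,.09) for y in(-.13,.13) for z in (0,-th)])
    q=proj(c,W(p,top)); m=np.zeros((400,640),np.uint8); h=cv2.convexHull((q*16).astype(np.int32)); cv2.fillConvexPoly(m,h,255,cv2.LINE_AA,4)
    return m/255.
E
python3 - <<'E'
from sil import *
from scipy.optimize import minimize
M=[]
for n in ("scene","side"):
    c=cam(n); o=finder.outline_of(n,"deck")[0]
    m=o["pixels"].astype(np.uint8)
    hl=cv2.convexHull(np.argwhere(m)[:,::-1].astype(np.int32)); ap=cv2.approxPolyDP(hl,4,True)[:,0]
    print(n,o["conf"],m.sum(),ap.tolist())
    k=np.ones((25,25),np.uint8); m=cv2.morphologyEx(cv2.copyMakeBorder(m,30,30,30,30,cv2.BORDER_CONSTANT),cv2.MORPH_CLOSE,k)[30:-30,30:-30]
    M.append((c,cv2.GaussianBlur(m.astype(float),(5,5),1)))
def cost(p): return sum(((cv2.GaussianBlur(deckmask(c,p),(5,5),1)-m)**2).sum() for c,m in M)
best=min((minimize(cost,[.576,.084,a],method="Nelder-Mead",options=dict(initial_simplex=[[.576,.084,a],[.59,.084,a],[.576,.1,a],[.576,.084,a+.08]])) for a in (-.3,-.15,0,.15)),key=lambda s:s.fun)
p=best.x; print(p,np.degrees(p[2]),best.fun, [((deckmask(c,p)-m)**2).sum() for c,m in M])
print(bot.get_obs()["time"])
E
```

```text
scene 0.57 7251 [[360, 215], [277, 265], [239, 200], [325, 156]]
side 0.84 4714 [[380, 205], [311, 243], [297, 183], [320, 154], [351, 151]]
[0.57718772 0.08465605 0.12528437] 7.178265565680549 219.4801015646055 [np.float64(111.59008848219348), np.float64(200.82319033590386)]
2.6
```

```bash
python3 - <<'E'
from h import *
# wedge A estimate from scene/side mask axis and tool move to hover
for n in ("scene","side"):
    c=cam(n)
    for o in finder.outline_of(n,"wedge"):
        pts=np.argwhere(o["pixels"])[:,::-1].astype(float)
        g=np.array([onz(c,q,.012) for q in pts])[:,:2]; mu=g.mean(0); w,v=np.linalg.eigh(np.cov((g-mu).T)); d=v[:,1]; t=(g-mu)@d
        print(n,o["conf"],mu,d,t.min(),t.max(),mu+d*t.min(),mu+d*t.max())
s=bot.get_obs(); R=Ro.from_euler('xyz',s["tcp_rot"],degrees=True).as_matrix(); print(np.round(R,3)); 
c=cam("wrist"); print(np.round(R.T@(-np.array(c["R"]).T@c["t"]-s["ee_pos"]),3), np.round(R.T@np.array(c["R"]).T,2),c["vfov"])
E
```

```text
scene 0.88 [0.40635151 0.10800963] [0.59186332 0.80603835] -0.04356256815290394 0.03189805439518473 [0.38056843 0.07289653] [0.4252308  0.13372068]
scene 0.58 [ 0.47434819 -0.16689593] [0.38827537 0.9215434 ] -0.05883101567732777 0.06465913866103316 [ 0.45150555 -0.22111127] [ 0.49945374 -0.10730973]
side 0.62 [0.4022787  0.11174031] [0.28811366 0.95759622] -0.05159559992911193 0.05499168293606991 [0.38741331 0.06233256] [0.41812256 0.16440013]
side 0.61 [ 0.46743522 -0.16106921] [0.53860346 0.84255938] -0.05468623800602396 0.07075705011083057 [ 0.43798102 -0.20714561] [ 0.50554521 -0.10145219]
[[ 0.9    0.436 -0.   ]
 [ 0.436 -0.9   -0.   ]
 [-0.    -0.    -1.   ]]
[ 0.078  0.    -0.143] [[ 0.   -0.95 -0.31]
 [ 1.    0.    0.  ]
 [-0.   -0.31  0.95]] 65.34036948905184
```

```bash
cat > plan.py <<'E'
from fit import *
def plan(g,pos,R,n=8,dec=0,start=None):
    """print distances per row (tool axes) from the measured pose to pos,R (Rotation); returns end pose"""
    s=bot.get_obs(); p0=np.array(s["ee_pos"]);R0=Ro.from_euler('xyz',s["tcp_rot"],degrees=True)
    if start: p0,R0=start
    d=(R0.inv()*R).as_rotvec(); p=p0.copy();Rc=R0; out=[]
    for i in range(1,n+1):
        t=Rc.inv().apply((p0+(pos-p0)*i/n)-p)*1e3
        t=np.round(t,dec); a=np.round(np.degrees((Rc.inv()*(R0*Ro.from_rotvec(d*i/n))).as_rotvec()),dec)
        p=p+Rc.apply(t/1e3); Rc=Rc*Ro.from_rotvec(np.radians(a)); out.append((g,*t,*a))
        if np.linalg.norm(t)>62 or np.linalg.norm(a)>10.6: print("!too big")
    for r in out: print([float(f"{v:g}") if dec else int(v) for v in r])
    print("end err mm",np.round((p-pos)*1e3,1),"deg",np.round(np.degrees((Rc.inv()*R).magnitude()),2)); return p,Rc
def down(yaw): return Ro.from_euler('xyz',[180,0,yaw],degrees=True)
def deckR(p): # tool axes x=deck y, y=deck x, z=-deck z
    M=(Ro.from_euler('z',p[2])*Rd).as_matrix(); return Ro.from_matrix(np.stack([M[:,1],M[:,0],-M[:,2]],1))
D=np.array([.5772,.0847,np.radians(7.2)])
E
python3 - <<'E'
from plan import *
plan(100,np.array([.465,-.175,.13]),down(60))
E
```

```text
[100, 43, -24, 13, 0, 0, -4]
[100, 44, -20, 12, 0, 0, -5]
[100, 46, -17, 13, 0, 0, -4]
[100, 47, -14, 13, 0, 0, -4]
[100, 48, -10, 12, 0, 0, -4]
[100, 48, -7, 13, 0, 0, -5]
[100, 49, -2, 13, 0, 0, -4]
[100, 49, 1, 12, 0, 0, -4]
end err mm [ 0.2 -0.4  0.3] deg 0.17
```

```bash
python3 -m inch '[[[100,43,-24,13,0,0,-4],[100,44,-20,12,0,0,-5],[100,46,-17,13,0,0,-4],[100,47,-14,13,0,0,-4],[100,48,-10,12,0,0,-4],[100,48,-7,13,0,0,-5],[100,49,-2,13,0,0,-4],[100,49,1,12,0,0,-4]]]' 20
cat > wedge.py <<'E'
from plan import *
from scipy.optimize import minimize
S=[[[-.055,-.012],[-.055,.012],[-.015,.012],[-.015,-.012],.044],[[-.015,-.012],[-.015,.012],[.015,.012],[.055,-.006],[.055,-.012],.024]]
def wmask(c,q,base=None):
    m=np.zeros((400,640),np.uint8)
    for s in S:
        X=np.array([[x,y,z] for x,y in s[:-1] for z in (0,s[-1])])
        X=Ro.from_euler('z',q[2]).apply(X)+[q[0],q[1],0] if base is None else base(X,q)
        h=proj(c,X); t=np.zeros_like(m); cv2.fillPoly(t,[cv2.convexHull((h*16).astype(np.int32))],255,cv2.LINE_AA,4); m=np.maximum(m,t)
    return cv2.GaussianBlur(m/255.,(5,5),1)
def wfit(views,q0):
    V=[(c,cv2.GaussianBlur(m.astype(float),(5,5),1)) for c,m in views]
    f=lambda q: sum(((wmask(c,q)-m)**2).sum()/m.sum() for c,m in V)
    b=min((minimize(f,[q0[0],q0[1],a],method="Nelder-Mead",options=dict(initial_simplex=[[q0[0],q0[1],a],[q0[0]+.01,q0[1],a],[q0[0],q0[1]+.01,a],[q0[0],q0[1],a+.15]])) for a in q0[2]+np.array([-.3,0,.3])),key=lambda s:s.fun)
    return b.x,b.fun
E
python3 - <<'E'
from wedge import *
c=cam("wrist"); v=[]
for o in finder.outline_of("wrist","wedge"): print(np.round(o["extent"]),o["conf"],o["pixels"].sum())
o=finder.outline_of("wrist","wedge")[0]; v=[(c,o["pixels"])]
q,f=wfit(v,np.array([.472,-.16,np.radians(62)])); print(q,np.degrees(q[2]),f)
im=c["pixels"].copy(); cs,_=cv2.findContours((wmask(c,q)>.5).astype(np.uint8),0,1); cv2.drawContours(im,cs,-1,(255,0,0),1)
cv2.imwrite("pics/w1.png",im[:,:,::-1])
E
```

```text
time: 3.85
ee_pos: [0.4659, -0.174, 0.13]
tcp_rot: [180.0, -0.0, 60.0]
wrist_force: [0.8, -0.5, -0.3]
opening: 0.0856
grasp_force: 0.0
[316. 180.  32. 147.] 0.78 3677
[ 0.47462863 -0.15856595  1.03772573] 59.45730481210051 0.01909880027491192
```

View pics/w1.png

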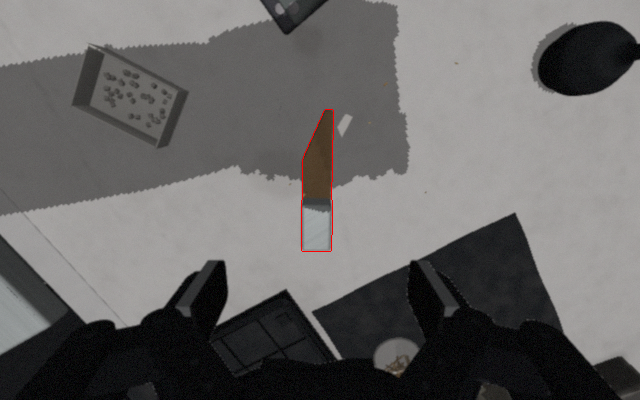

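The wrist view shows the wedge at (316,180). The model contour matches it exactly, so the size is confirmed. Now I'll descend onto the grip block and close.

```bash
python3 -m inch '[[[60,-8,0,40,0,0,0.5],[60,-7,0,40,0,0,0],[60,0,0,34,0,0,0],[60,0,0,0,0,0,0],[20,0,0,0,0,0,0],[10,0,0,0,0,0,0],[10,0,0,0,0,0,0],[10,0,0,0,0,0,0]]]' 60
python3 -m inch '[[[10,0,0,-30,0,0,0],[10,0,0,-50,0,0,0],[10,0,0,-50,0,0,0],[10,0,0,-40,0,0,0]]]'
python3 - <<'E'
from plan import *
R=deckR(D); 
# wedge origin at deck x-40 (fully in y -60). pre: y -150 (nose -95), TCP at wedge x -33, z 16
for y in (-.15,-.06): print(y,W(D,[-.041,y-.033,.016]))
pre=W(D,[-.041,-.150-.033,.06])[0]
print("to hover"); e=plan(10,pre,R,8)
E
```

```text
time: 5.0
ee_pos: [0.4587, -0.189, 0.0185]
tcp_rot: [179.8, 0.0, 59.3]
wrist_force: [-1.5, -0.6, 6.5]
opening: 0.0232
grasp_force: 59.9
time: 5.5
ee_pos: [0.4579, -0.1884, 0.1895]
tcp_rot: [179.8, -0.0, 59.3]
wrist_force: [1.3, -0.9, -1.9]
opening: 0.0228
grasp_force: 59.0
-0.15 [[ 0.55697201 -0.10230987  0.07135641]]
-0.06 [[ 0.54569202 -0.01301955  0.07135641]]
to hover
[10, 14, 3, 10, -4, 1, -5]
[10, 13, 3, 10, -3, 1, -4]
[10, 13, 4, 11, -4, 2, -5]
[10, 12, 4, 12, -3, 1, -4]
[10, 12, 5, 12, -4, 1, -5]
[10, 11, 4, 13, -4, 1, -5]
[10, 11, 5, 13, -3, 2, -4]
[10, 10, 4, 13, -4, 1, -5]
end err mm [-0.4  0.3  0.2] deg 0.23
```

```bash
python3 -m inch '[[[10,14,3,10,-4,1,-5],[10,13,3,10,-3,1,-4],[10,13,4,11,-4,2,-5],[10,12,4,12,-3,1,-4],[10,12,5,12,-4,1,-5],[10,11,4,13,-4,1,-5],[10,11,5,13,-3,2,-4],[10,10,4,13,-4,1,-5]]]'
python3 -m inch '[[[10,0,0,0,0,0,0]]]'
cat > look.py <<'E'
from wedge import *
import sys
s=bot.get_obs(); p0=np.array(s["ee_pos"]);R0=Ro.from_euler('xyz',s["tcp_rot"],degrees=True)
c=cam("wrist")
# held wedge in tool frame: x to nose = tool x, z = -tool z, y=-tool y ; q=(tx, ty, yaw), height h
def base(h):
    def b(X,q): 
        X=Ro.from_euler('z',q[2]).apply(X)*[1,-1,-1]+[q[0],q[1],h]; return R0.apply(X)+p0
    return b
o=finder.outline_of("wrist","wedge"); print([(np.round(x["extent"]),round(x["conf"],2)) for x in o])
m=cv2.GaussianBlur(o[0]["pixels"].astype(float),(5,5),1)
f=lambda q:((wmask(c,q,base(.0185))-m)**2).sum()/m.sum()
b=minimize(f,[.034,0,0],method="Nelder-Mead",options=dict(initial_simplex=[[.034,0,0],[.044,0,0],[.034,.01,0],[.034,0,.1]]))
print("held",np.round(b.x,4),np.degrees(b.x[2]),b.fun)
im=c["pixels"].copy()
def dr(m,col): cs,_=cv2.findContours((m>.5).astype(np.uint8),0,1); cv2.drawContours(im,cs,-1,col,1)
dr(wmask(c,b.x,base(.0185)),(255,0,0))
M=[]
for t in ("fence_end","wheel_bar","pawl_roller"):
    k=finder.mark_of("wrist",t); pr=proj(c,W(D,P[t]))[0]
    print(t,np.round(pr,1),[(np.round(x["position"],1),round(x["conf"],2)) for x in k][:2])
    cv2.circle(im,tuple(int(round(v)) for v in pr),2,(255,255,0),-1)
q=proj(c,W(D,np.array([[x,y,0] for x,y in [(-.09,-.13),(.09,-.13),(.09,.13),(-.09,.13)]])))
cv2.polylines(im,[np.round(q).astype(int)],True,(255,0,255),1)
q=proj(c,W(D,np.array([[-.028,-.005,0],[-.028,-.065,0]]))); cv2.polylines(im,[np.round(q).astype(int)],False,(0,255,0),1)
cv2.imwrite(sys.argv[1],im[:,:,::-1]); print(p0,s["tcp_rot"],s["q"])
E
python3 look.py pics/l1.png
```

```text
time: 6.5
ee_pos: [0.5348, -0.1043, 0.1073]
tcp_rot: [149.8, 0.0, 97.4]
wrist_force: [0.9, -0.1, -0.9]
opening: 0.0227
grasp_force: 59.3
time: 6.62
ee_pos: [0.5332, -0.1042, 0.1057]
tcp_rot: [150.0, -0.1, 97.3]
wrist_force: [0.9, -0.6, -0.7]
opening: 0.023
grasp_force: 59.3
[(array([317., 198.,  54., 260.]), 0.73)]
held [ 0.0355 -0.      0.0086] 0.4937365508995571 0.023205230263822776
fence_end [349.  -97.9] []
wheel_bar [ 509. -447.] []
pawl_roller [314.1   0.9] [(array([305.1,   6.2]), 0.75)]
[ 0.53316542 -0.10418573  0.1057058 ] [ 1.50012706e+02 -1.00493084e-01  9.72711883e+01] [-17.37649748 -24.25196209 -35.15066913  51.45807775  12.11176451
  68.3694747 ]
```

View pics/l1.png

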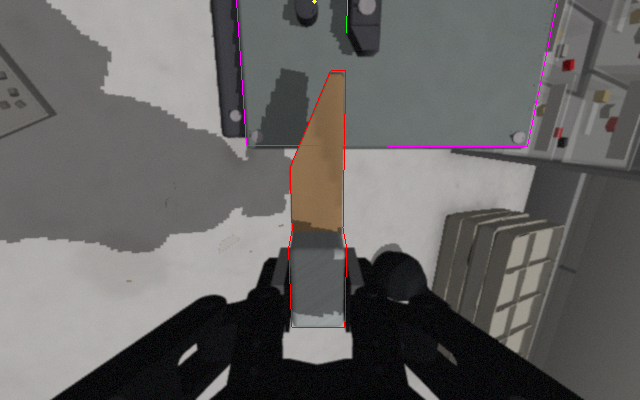

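The wrist view has the held wedge (318,198) matching its contour. The fence flare at (365,30) and the deck edge sit on the predicted lines. The roller at (307,6) is shifted a few mm down the slope, as expected with the pawl resting on a tooth. Now I'll lower the wedge to just over the deck, nose before the fence.

```bash
cat > st.py <<'E'
from plan import *
def dk():
    s=bot.get_obs(); R=deckR(D); o=W(D,[0,0,0])[0]; v=R.inv().apply(np.array(s["ee_pos"])-o)*1e3
    e=np.degrees((R.inv()*Ro.from_euler('xyz',s["tcp_rot"],degrees=True)).as_rotvec())
    f=R.inv().apply(s["wrist_force"])
    print("t",round(s["time"],2),"deck x,y,z",np.round([v[1],v[0],-v[2]],1),"rot",np.round(e,1),"F tool xyz",np.round(f,1),"open",round(s["opening"]*1e3,1),"q6",round(s["q"][5],1))
if __name__=="__main__": dk()
E
python3 st.py
python3 - <<'E'
from plan import *
plan(10,W(D,[-.0412,-.145-.0355,.0215])[0],deckR(D),4,1)
E
```

```text
t 6.88 deck x,y,z [ -42.3 -182.8   58.6] rot [-0.1  0.1  0. ] F tool xyz [ 0.3 -1.5  0.6] open 23.1 q6 68.4
[10.0, 0.6, 0.3, 9.3, 0.0, -0.0, -0.0]
[10.0, 0.5, 0.2, 9.2, 0.0, -0.0, -0.0]
[10.0, 0.6, 0.3, 9.3, 0.1, -0.0, -0.0]
[10.0, 0.6, 0.3, 9.3, -0.0, -0.1, -0.0]
end err mm [ 0.  0. -0.] deg 0.04
```

```bash
python3 -m inch '[[[10,0.6,0.3,9,0,0,0],[10,0.6,0.3,9,0,0,0],[10,0.6,0.3,9,0,0,0],[10,0.5,0.3,9,0,0,0],[10,0,0,0,0,0,0]]]'; python3 st.py
python3 -m inch '[[[10,10,0,0,0,0,0],[10,10,0,0,0,0,0],[10,10,0,0,0,0,0],[10,0,0,0.5,0,0,0],[10,0,0,0.5,0,0,0],[10,0,0,0,0,0,0]]]'; python3 st.py
```

```text
time: 7.5
ee_pos: [0.5526, -0.0995, 0.0746]
tcp_rot: [150.0, -0.1, 97.3]
wrist_force: [-1.0, 0.8, -1.8]
opening: 0.0229
grasp_force: 59.3
t 7.5 deck x,y,z [ -42.8 -179.7   20.8] rot [ 0.   0.1 -0. ] F tool xyz [ 0.9 -1.6  1.1] open 22.9 q6 69.6
time: 8.25
ee_pos: [0.5496, -0.0702, 0.075]
tcp_rot: [149.9, -0.1, 97.3]
wrist_force: [-0.5, -0.6, -2.3]
opening: 0.0228
grasp_force: 59.3
t 8.25 deck x,y,z [ -42.1 -150.2   20.8] rot [-0.1  0.1 -0. ] F tool xyz [-0.5 -1.7  1.7] open 22.8 q6 73.0
```

```bash
python3 -m inch '[[[10,0,0,0.7,0,0,0],[10,0,0,0.7,0,0,0],[10,0,0,0,0,0,0]]]'; python3 st.py; python3 look.py pics/l2.png
```

```text
time: 8.62
ee_pos: [0.5502, -0.07, 0.0736]
tcp_rot: [149.9, -0.1, 97.3]
wrist_force: [0.2, -0.0, -2.1]
opening: 0.0231
grasp_force: 59.3
t 8.62 deck x,y,z [ -42.2 -150.1   19.3] rot [-0.1  0.1 -0. ] F tool xyz [-0.1 -0.8  1.9] open 23.1 q6 73.0
[(array([315., 199.,  54., 259.]), 0.66)]
held [ 0.035  -0.0002  0.0092] 0.5266715257820979 0.03101144989777086
fence_end [350. -61.] []
wheel_bar [ 566.2 -503.6] []
pawl_roller [307.9  59.2] []
[ 0.55018745 -0.0700066   0.0736369 ] [ 1.49945987e+02 -7.56141128e-02  9.72754803e+01] [-12.20709555 -22.55255173 -37.72622229  46.23422937   9.67790117
  73.00937558]
```

View pics/l2.png

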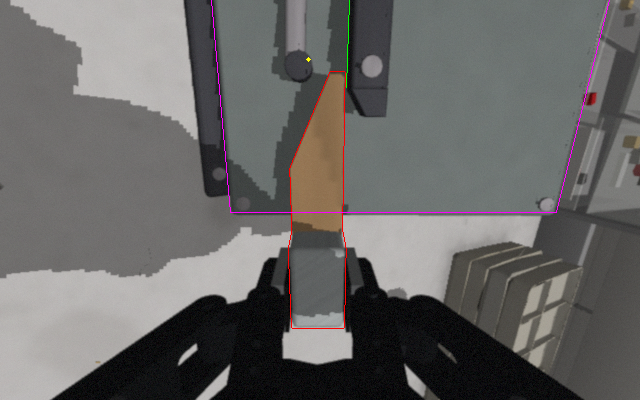

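The nose (337,71) is in the gap between the roller (299,66) and the fence face (350,80), about 2 mm short of the fence. I'll shift it 1 mm upslope and slide in.

```bash
python3 -m inch '[[[10,4,0.6,0.4,0,0,0],[10,6,0.6,0.3,0,0,0],[10,6,0,0,0,0,0],[10,6,0,0,0,0,0],[10,6,0,0,0,0,0],[10,0,0,0,0,0,0]]]'; python3 st.py
python3 -m inch '[[[10,6,0,0,0,0,0],[10,6,0,0,0,0,0],[10,4,0,0,0,0,0],[10,3,0,0,0,0,0],[10,0,0,0,0,0,0]]]'; python3 st.py
```

```text
time: 9.62
ee_pos: [0.5488, -0.0417, 0.0749]
tcp_rot: [149.8, -0.0, 97.3]
wrist_force: [3.4, -1.1, 0.5]
opening: 0.0229
grasp_force: 59.2
t 9.62 deck x,y,z [ -39.7 -121.9   19.3] rot [-0.2  0.1 -0.1] F tool xyz [-1.6  3.1  1.2] open 22.9 q6 76.4
time: 10.25
ee_pos: [0.546, -0.0228, 0.0744]
tcp_rot: [149.9, -0.1, 97.3]
wrist_force: [3.5, -0.6, 1.6]
opening: 0.0231
grasp_force: 59.3
t 10.25 deck x,y,z [ -40.3 -102.7   19.1] rot [-0.1  0.1 -0.1] F tool xyz [-1.   3.7  0.3] open 23.1 q6 78.6
```

```bash
python3 -m inch '[[[10,2,0.5,0,0,0,0],[10,2,0.5,0,0,0,0],[10,2,0,0,0,0,0],[10,2,0,0,0,0,0],[10,0,0,0,0,0,0]]]'; python3 st.py; python3 look.py pics/l3.png
```

```text
time: 10.88
ee_pos: [0.5456, -0.0168, 0.0746]
tcp_rot: [149.9, 0.1, 97.1]
wrist_force: [3.1, -12.6, 1.6]
opening: 0.0228
grasp_force: 59.6
t 10.88 deck x,y,z [-39.9 -96.8  19.1] rot [-0.1 -0.2  0. ] F tool xyz [-12.9   2.1  -0.7] open 22.8 q6 79.6
[(array([317., 199.,  49., 257.]), 0.75)]
held [ 0.0347 -0.      0.0119] 0.6822042042481147 0.04448549865294635
fence_end [341.6  72. ] [(array([338.8,  77.4]), 0.74)]
wheel_bar [ 517.4 -217.3] []
pawl_roller [303.9 183.2] [(array([274.1, 185.4]), 0.93)]
[ 0.54559858 -0.01682642  0.07455892] [1.49942101e+02 1.32075138e-01 9.71024525e+01] [ -4.79971622 -24.96793927 -39.36936985  46.05686671   5.81684536
  79.59730856]
```

View pics/l3.png

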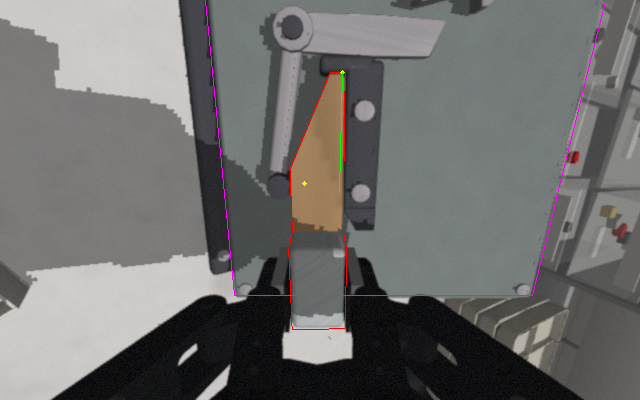

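The wedge is fully in: nose at the wall (338,70), roller at (278,185) riding the parallel part, pawl tail swung out, and 13 N against the wall. I'll release and back off along the tool axis.

```bash
python3 -m inch '[[[10,-0.5,0,0,0,0,0],[40,0,0,0,0,0,0],[60,0,0,0,0,0,0],[60,0,0,0,0,0,0],[60,0,0,-20,0,0,0],[60,0,0,-40,0,0,0],[60,0,0,-40,0,0,0],[60,0,0,0,0,0,0]]]'; python3 st.py
python3 - <<'E'
from plan import *
plan(60,W(D,[.02,.060,.130])[0],deckR(D),5)
E
```

```text
time: 12.12
ee_pos: [0.4964, -0.0221, 0.1645]
tcp_rot: [149.6, -0.0, 97.3]
wrist_force: [0.6, 0.5, 0.0]
opening: 0.0512
grasp_force: 0.0
t 12.12 deck x,y,z [-37.7 -95.9 121.7] rot [-0.4  0.1 -0.1] F tool xyz [0.4 0.5 0.3] open 51.2 q6 78.0
[60, 31, 12, -2, 0, 0, 0]
[60, 31, 11, -1, 0, 0, 0]
[60, 31, 12, -2, 0, 0, 0]
[60, 32, 11, -1, 0, 0, 0]
[60, 31, 12, -2, 0, 0, 0]
end err mm [-0.1  0.2  0.2] deg 0.37
```

```bash
python3 -m inch '[[[60,31,12,-2,0,0,0],[60,31,11,-1,0,0,0],[60,31,12,-2,0,0,0],[60,32,11,-1,0,0,0],[60,31,12,-2,0,0,0],[60,0,0,0,0,0,0]]]'; python3 st.py
cat > look2.py <<'E'
from plan import *
import sys
c=cam("wrist"); im=c["pixels"].copy()
for t in ("fence_end","wheel_bar","pawl_roller"):
    k=finder.mark_of("wrist",t); pr=proj(c,W(D,P[t]))[0]
    print(t,np.round(pr,1),[(np.round(x["position"],1),round(x["conf"],2)) for x in k][:2])
    cv2.circle(im,tuple(int(round(v)) for v in pr),2,(255,255,0),-1)
for z,col in((.019,(0,255,0)),(.053,(255,0,0))):
  for a in range(0,180,30):
    d=.032*np.array([np.cos(np.radians(a)),np.sin(np.radians(a)),0]); q=proj(c,W(D,np.array([[.02,.072,z]])+np.array([d,-d])))
    for u in q: cv2.circle(im,tuple(int(round(v)) for v in u),1 if a else 4,col,-1)
q=proj(c,W(D,np.array([[x,y,0] for x,y in [(-.09,-.13),(.09,-.13),(.09,.13),(-.09,.13)]])))
cv2.polylines(im,[np.round(q).astype(int)],True,(255,0,255),1)
cv2.imwrite(sys.argv[1],im[:,:,::-1])
E
python3 look2.py pics/b1.png
```

```text
time: 12.88
ee_pos: [0.5219, 0.1406, 0.1961]
tcp_rot: [150.0, -0.1, 97.5]
wrist_force: [-0.1, -0.8, 0.3]
opening: 0.0512
grasp_force: 0.0
t 12.88 deck x,y,z [ 17.6  62.4 126.2] rot [ 0.   0.2 -0.2] F tool xyz [-0.7  0.  -0.3] open 51.2 q6 99.0
fence_end [269.5 261.1] [(array([267.5, 261.2]), 0.83)]
wheel_bar [320.1 194.6] [(array([321.8, 199.6]), 0.73)]
pawl_roller [249.8 318.3] []
```

View pics/b1.png

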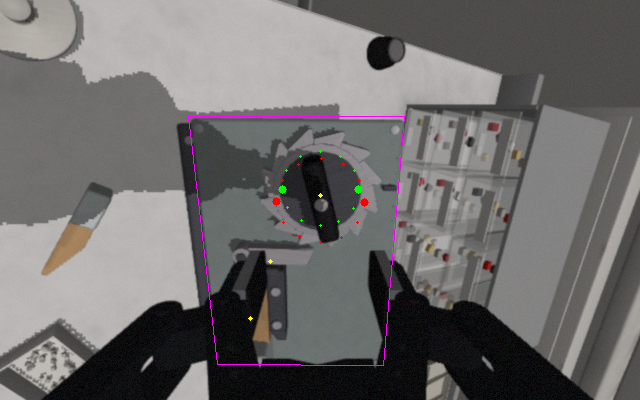

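The view has the bar from (309,155) to (328,240), which is about 100° from deck x, with the axis within about 1.5 mm of my prediction. The wedge is still in its slot (262,315). I'll align and go down onto the bar.

```bash
python3 -m inch '[[[60,9,2,20,0,0,0],[60,0,0,20,0,0,-5],[60,0,0,20,0,0,-5],[60,0,0,20,0,0,0],[60,0,0,20,0,0,0],[60,0,0,0,0,0,0],[40,0,0,0,0,0,0]]]'; python3 st.py
```

```text
time: 13.95
ee_pos: [0.5721, 0.1536, 0.1121]
tcp_rot: [150.3, 4.9, 105.9]
wrist_force: [1.0, -0.5, -0.4]
opening: 0.0349
grasp_force: 0.0
t 13.95 deck x,y,z [20.2 69.  27.8] rot [ -0.1   0.1 -10. ] F tool xyz [-0.6  0.6  0.8] open 34.9 q6 88.9
```

q6 runs the other way from what I assumed: 100° more would end near 189°, past its range. So I'll lift, make a half turn (the grasp is the same) and go down again.

```bash
python3 -m inch '[[[60,0,0,-20,0,0,0],[60,0,0,-20,0,0,-10],[60,0,0,0,0,0,-10],[60,0,0,0,0,0,-10],[60,0,0,0,0,0,-10],[60,0,0,0,0,0,-10],[60,0,0,0,0,0,-10],[60,0,0,0,0,0,-10]]]'
python3 -m inch '[[[60,0,0,0,0,0,-10],[60,0,0,0,0,0,-10],[60,0,0,0,0,0,-10],[60,0,0,0,0,0,-10],[60,0,0,0,0,0,-10],[60,0,0,0,0,0,-10],[60,0,0,0,0,0,-10],[60,0,0,0,0,0,-10]]]'
python3 -m inch '[[[60,0,0,0,0,0,-10],[60,0,0,0,0,0,-10],[60,0,0,0,0,0,-10],[60,0,0,0,0,0,0]]]'
python3 st.py
```

```text
time: 14.95
ee_pos: [0.5524, 0.1515, 0.1476]
tcp_rot: [174.3, 29.7, 176.1]
wrist_force: [-0.7, 0.7, 0.0]
opening: 0.0511
grasp_force: 0.0
time: 15.95
ee_pos: [0.5524, 0.1514, 0.1476]
tcp_rot: [-151.3, 9.8, -99.9]
wrist_force: [0.1, 0.4, -0.7]
opening: 0.0515
grasp_force: 0.0
time: 16.45
ee_pos: [0.5524, 0.1515, 0.1474]
tcp_rot: [-150.2, -4.9, -74.1]
wrist_force: [0.5, 0.3, -0.9]
opening: 0.0514
grasp_force: 0.0
t 16.45 deck x,y,z [20.6 69.3 68.2] rot [1.0e-01 3.0e-01 1.7e+02] F tool xyz [ 0.2 -0.   1.1] open 51.4 q6 -90.6
```

```bash
python3 -m inch '[[[60,-1.5,0,20,0,0,0],[60,0,0,21,0,0,0],[60,0,0,0,0,0,0],[30,0,0,0,0,0,0],[5,0,0,0,0,0,0],[5,0,0,0,0,0,0],[5,0,0,0,0,0,0]]]' 40; python3 st.py
```

```text
time: 17.32
ee_pos: [0.572, 0.1556, 0.1117]
tcp_rot: [-150.3, -4.9, -74.1]
wrist_force: [-5.6, -0.9, 4.5]
opening: 0.015
grasp_force: 39.7
t 17.32 deck x,y,z [20.1 71.  27.3] rot [  0.2   0.2 170. ] F tool xyz [-0.2 -2.7 -6.7] open 15.0 q6 -90.9
```

```bash
python3 -m inch '[[[5,0,0,0,0,0,6],[5,0,0,0,0,0,8],[5,0,0,0,0,0,8],[5,0,0,0,0,0,8],[5,0,0,0,0,0,0]]]'; python3 st.py; python3 -c "
from h import *
print(bot.get_obs()['torque'])"
```

```text
time: 17.95
ee_pos: [0.5724, 0.1556, 0.1119]
tcp_rot: [-151.4, 10.0, -100.2]
wrist_force: [-6.1, -2.2, 6.6]
opening: 0.0152
grasp_force: 39.9
t 17.95 deck x,y,z [20.5 71.  27.3] rot [  -0.2   -0.2 -160. ] F tool xyz [-1.5 -2.2 -8.9] open 15.2 q6 -61.0
[-0.26587046  0.91708362 -0.22593397]
```

```bash
python3 -m inch '[[[5,0,0,0,0,0,9],[5,0,0,0,0,0,9],[5,0,0,0,0,0,9],[5,0,0,0,0,0,9],[5,0,0,0,0,0,9],[5,0,0,0,0,0,9],[5,0,0,0,0,0,6],[5,0,0,0,0,0,0]]]'; python3 st.py; python3 -c "
from plan import *
print(deckR(D).inv().apply(bot.get_obs()['torque']))"
python3 -m inch '[[[5,0,0,0,0,0,3],[5,0,0,0,0,0,3],[5,0,0,0,0,0,0]]]'; python3 st.py; python3 -c "
from plan import *
print(deckR(D).inv().apply(bot.get_obs()['torque']))"
```

```text
time: 18.95
ee_pos: [0.573, 0.1551, 0.1122]
tcp_rot: [-174.2, 29.7, -161.1]
wrist_force: [-2.3, -5.1, 6.1]
opening: 0.015
grasp_force: 39.8
t 18.95 deck x,y,z [21.1 70.4 27.3] rot [  -0.2   -0.2 -100.1] F tool xyz [-4.7  0.6 -6.8] open 15.0 q6 -1.1
[ 0.38843726 -1.00420849  0.12425623]
time: 19.32
ee_pos: [0.5729, 0.155, 0.1122]
tcp_rot: [-177.6, 30.1, -168.0]
wrist_force: [-1.7, -4.3, 5.5]
opening: 0.0153
grasp_force: 39.8
t 19.32 deck x,y,z [21.  70.3 27.3] rot [ -0.2  -0.2 -94.1] F tool xyz [-4.1  0.8 -5.9] open 15.3 q6 4.9
[ 0.41517127 -1.05967694  0.14050791]
```

```bash
cat > tq.py <<'E'
from plan import *
import st; st.dk(); print("Mz",np.round(deckR(D).inv().apply(bot.get_obs()['torque'])[2],2))
E
python3 -m inch '[[[5,0,0,0,0,0,2],[5,0,0,0,0,0,2],[5,0,0,0,0,0,0]]]'>/dev/null; python3 tq.py
python3 -m inch '[[[5,0,0,0,0,0,2],[5,0,0,0,0,0,0]]]'>/dev/null; python3 tq.py
```

```text
t 19.7 deck x,y,z [21.1 70.2 27.3] rot [ -0.2  -0.2 -90.2] F tool xyz [-4.8 -0.3 -7. ] open 15.3 q6 8.9
Mz 0.06
t 19.95 deck x,y,z [21.1 70.2 27.3] rot [ -0.2  -0.2 -88.2] F tool xyz [-5.5  0.5 -6.2] open 15.4 q6 10.8
Mz -0.92
```

The stop is felt: Mz goes to -0.92 N m with the bar along deck x. I'll give a last light press, release and back off.

```bash
python3 -m inch '[[[5,0,0,0,0,0,0.5],[5,0,0,0,0,0,0],[40,0,0,0,0,0,0],[60,0,0,0,0,0,0],[60,0,0,-10,0,0,0],[60,0,0,-30,0,0,0],[60,0,0,-40,0,0,0],[60,0,0,0,0,0,0]]]'; python3 st.py
python3 - <<'E'
from plan import *
plan(60,W(D,[-.040,-.097,.100])[0],deckR(D),10)
c=cam("wrist","pics/b2.png")
E
```

```text
time: 20.95
ee_pos: [0.5329, 0.1509, 0.1843]
tcp_rot: [178.4, 30.4, -175.6]
wrist_force: [1.3, 0.3, 0.5]
opening: 0.0511
grasp_force: 0.0
t 20.95 deck x,y,z [ 22.3  71.3 109.8] rot [ -0.5  -0.2 -87.5] F tool xyz [0.1 1.4 0.2] open 51.1 q6 12.4
[60, 6, -17, 1, 0, 0, 9]
[60, 2, -18, 1, 0, 0, 9]
[60, 0, -18, 1, 0, 0, 8]
[60, -2, -18, 1, 0, 0, 9]
[60, -5, -17, 0, 0, 0, 9]
[60, -8, -16, 1, 0, 0, 9]
[60, -11, -14, 1, 0, 0, 8]
[60, -12, -13, 1, 0, 0, 9]
[60, -14, -12, 1, 0, 0, 9]
[60, -16, -8, 1, 0, 0, 9]
end err mm [ 0.3 -0.2 -0. ] deg 0.64
```

View pics/b2.png

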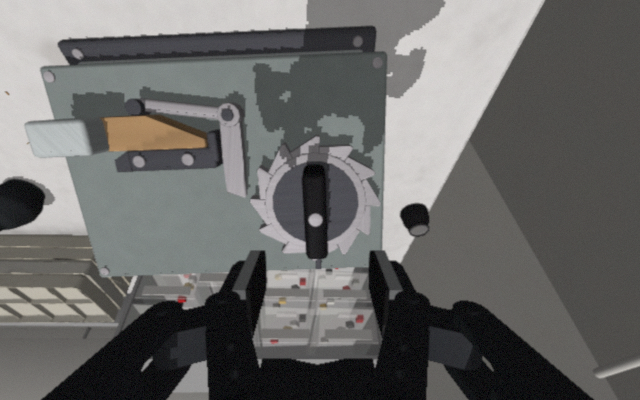

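The bar (315,210) points straight at the rib (318,265), so the wheel is home. The pawl is clear of the teeth and the wedge still sits between roller and fence. Back to the wedge block.

```bash
python3 -m inch '[[[60,6,-17,1,0,0,9],[60,2,-18,1,0,0,9],[60,0,-18,1,0,0,8],[60,-2,-18,1,0,0,9],[60,-5,-17,0,0,0,9],[60,-8,-16,1,0,0,9],[60,-11,-14,1,0,0,8],[60,-12,-13,1,0,0,9]]]'
python3 -m inch '[[[60,-14,-12,1,0,0,9],[60,-16,-8,1,0,0,9],[60,0,0,0,0,0,0]]]'; python3 st.py
python3 - <<'E'
from wedge import *
c=cam("wrist"); o=finder.outline_of("wrist","wedge"); print([(np.round(x["extent"]),round(x["conf"],2)) for x in o])
# wedge on deck: q=(deck x, deck y of origin, yaw err)
def base(X,q): X=Ro.from_euler('z',q[2]).apply(X); return W(D,np.stack([q[0]-X[:,1],q[1]+X[:,0],X[:,2]],1))
m=cv2.GaussianBlur(o[0]["pixels"].astype(float),(5,5),1)
f=lambda q:((wmask(c,q,base)-m)**2).sum()/m.sum()
b=minimize(f,[-.04,-.062,0],method="Nelder-Mead",options=dict(initial_simplex=[[-.04,-.062,0],[-.03,-.062,0],[-.04,-.052,0],[-.04,-.062,.1]]))
print(np.round(b.x,4),b.fun)
E
```

```text
time: 22.0
ee_pos: [0.5102, 0.0116, 0.1473]
tcp_rot: [151.1, 8.4, 112.3]
wrist_force: [-1.2, 0.2, -0.1]
opening: 0.0511
grasp_force: 0.0
time: 22.38
ee_pos: [0.5044, -0.0236, 0.1391]
tcp_rot: [150.1, -0.3, 96.8]
wrist_force: [0.3, 0.6, -0.4]
opening: 0.0512
grasp_force: 0.0
t 22.38 deck x,y,z [-43.8 -98.4  95.8] rot [0.  0.1 0.5] F tool xyz [0.5 0.1 0.5] open 51.2 q6 78.5
[(array([68., 30., 76., 57.]), 0.86), (array([323., 164.,  34., 174.]), 0.57)]
[ 0.0455 -0.3993  0.696 ] 0.9662536041192087
```

```bash
python3 -m inch '[[[60,1.4,3.8,25,0,0,-0.5],[60,0,0,25,0,0,0],[60,0,0,26,0,0,0],[60,0,0,0,0,0,0],[20,0,0,0,0,0,0],[10,0,0,0,0,0,0],[10,0,0,0,0,0,0],[10,0,0,0,0,0,0]]]' 60; python3 st.py
```

```text
time: 23.48
ee_pos: [0.545, -0.0162, 0.0775]
tcp_rot: [150.0, -0.0, 97.3]
wrist_force: [-10.2, -0.5, 3.2]
opening: 0.0227
grasp_force: 58.1
t 23.48 deck x,y,z [-38.9 -96.1  21.9] rot [-0.   0.1 -0.1] F tool xyz [ 0.8 -7.2 -7.9] open 22.7 q6 79.4
```

```bash
python3 -m inch '[[[10,-3,-0.7,0,0,0,0],[10,-6,0,0,0,0,0],[10,-8,0,0,0,0,0],[10,-10,0,0,0,0,0],[10,-10,0,0,0,0,0],[10,-12,0,0,0,0,0],[10,-15,0,-1,0,0,0],[10,-15,0,-2,0,0,0]]]'; python3 st.py
python3 -m inch '[[[10,-20,0,-10,0,0,0],[10,-20,0,-20,0,0,0],[10,-10,0,-30,0,0,0],[10,0,0,0,0,0,0]]]'; python3 st.py
python3 - <<'E'
from plan import *
e=plan(10,np.array([.42,-.20,.12]),down(60),8)
E
```

```text
time: 24.48
ee_pos: [0.5536, -0.096, 0.0788]
tcp_rot: [150.0, -0.0, 97.3]
wrist_force: [0.2, 0.2, -1.5]
opening: 0.023
grasp_force: 58.2
t 24.48 deck x,y,z [ -39.5 -176.3   23.7] rot [-0.   0.1 -0. ] F tool xyz [ 0.2 -0.6  1.4] open 23.0 q6 70.1
time: 24.98
ee_pos: [0.5307, -0.1503, 0.133]
tcp_rot: [149.8, 0.0, 97.2]
wrist_force: [0.3, -0.7, -1.6]
opening: 0.0228
grasp_force: 58.4
t 24.98 deck x,y,z [ -38.  -227.3   85.4] rot [-0.2 -0.1  0. ] F tool xyz [-0.7 -0.6  1.5] open 22.8 q6 63.0
[10, -4, -13, -6, 4, -1, 5]
[10, -6, -14, -5, 3, -1, 4]
[10, -7, -13, -4, 4, -2, 5]
[10, -8, -12, -3, 4, -1, 4]
[10, -9, -13, -2, 3, -1, 5]
[10, -10, -11, -1, 4, -1, 4]
[10, -10, -11, 0, 3, -2, 5]
[10, -12, -10, 1, 4, -1, 4]
end err mm [-0.1 -0.1 -0.2] deg 0.38
```

```bash
python3 - <<'E'
from plan import *
e=plan(10,np.array([.455,-.200,.10]),down(60),7)
E
```

```text
[10, -6, -12, -2, 4, -1, 5]
[10, -7, -12, -1, 4, -2, 5]
[10, -7, -12, 1, 4, -1, 6]
[10, -9, -10, 1, 5, -2, 5]
[10, -10, -10, 2, 4, -1, 5]
[10, -10, -8, 3, 4, -1, 5]
[10, -12, -7, 4, 4, -2, 5]
end err mm [-0.2 -0.4  0.2] deg 0.38
```

```bash
python3 -m inch '[[[10,-6,-12,-2,4,-1,5],[10,-7,-12,-1,4,-2,5],[10,-7,-12,1,4,-1,6],[10,-9,-10,1,5,-2,5],[10,-10,-10,2,4,-1,5],[10,-10,-8,3,4,-1,5],[10,-12,-7,4,4,-2,5],[10,0,0,0,0,0,0]]]'
python3 -m inch '[[[10,0,0,35,0,0,0],[10,0,0,25,0,0,0],[10,0,0,12,0,0,0],[10,0,0,3,0,0,0],[10,0,0,0,0,0,0]]]'; python3 st.py
```

```text
time: 25.98
ee_pos: [0.4544, -0.1986, 0.0962]
tcp_rot: [-179.8, 0.2, 60.5]
wrist_force: [0.5, 0.3, -1.6]
opening: 0.023
grasp_force: 58.6
time: 26.6
ee_pos: [0.4546, -0.1988, 0.0239]
tcp_rot: [180.0, 0.2, 60.5]
wrist_force: [-0.1, -0.4, -1.0]
opening: 0.0227
grasp_force: 58.7
t 26.6 deck x,y,z [-163.2 -265.9   31.7] rot [29.  -9.8 35.8] F tool xyz [-0.4 -0.6  0.8] open 22.7 q6 96.0
```

```bash
python3 -m inch '[[[10,0,0,1,0,0,0],[10,0,0,1,0,0,0],[10,0,0,0.7,0,0,0],[10,0,0,0,0,0,0]]]'
```

```text
time: 27.1
ee_pos: [0.4545, -0.199, 0.0218]
tcp_rot: [180.0, 0.2, 60.4]
wrist_force: [-3.8, 0.7, 8.4]
opening: 0.023
grasp_force: 59.8
```

Bench contact (8 N). I'll release, retreat and check.

```bash
python3 -m inch '[[[40,0,0,0,0,0,0],[60,0,0,0,0,0,0],[60,0,0,0,0,0,0],[60,0,0,-20,0,0,0],[60,0,0,-40,0,0,0],[60,0,0,-50,0,0,0],[60,-20,0,-50,0,0,0],[60,0,0,0,0,0,0]]]'
python3 - <<'E'
from h import *
a=cam("scene")["pixels"][140:300,230:430]; b=cam("side")["pixels"][140:310,235:400]
c=cam("wrist")["pixels"]
o=np.zeros((600,800,3),np.uint8); o[:320,:400]=cv2.resize(a,(400,320)); o[:412,400:]=cv2.resize(b,(400,412)); o[350:,:400]=cv2.resize(c,(400,250))
cv2.imwrite("pics/f.png",o[:,:,::-1])
E
```

```text
time: 28.1
ee_pos: [0.4458, -0.2171, 0.1845]
tcp_rot: [179.7, 0.2, 60.4]
wrist_force: [-0.0, -1.2, -0.4]
opening: 0.0514
grasp_force: 0.0
```

View pics/f.png

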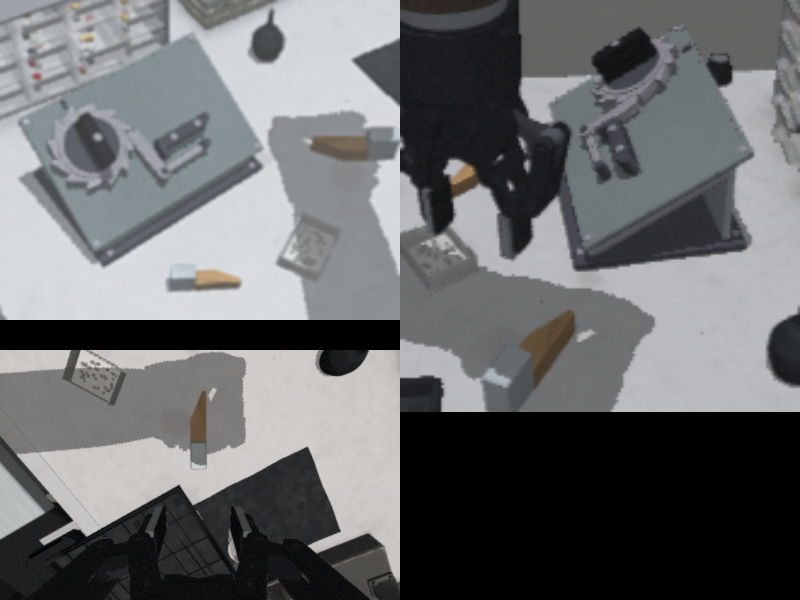

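The final views show the bar pointing at the rib (95,130), the pawl back against the teeth (140,150), the wedge lying on the bench clear of the stand (355,145), and everything else where it was.

```bash
python3 -c "
from workcell import bot
print(bot.job_done())"
```

```text
the job is handed in; nothing more can be done
None
```

The job is done and handed in at about 28 s: the wheel is back against its stop, the pawl has dropped into the teeth, and the wedge lies on the bench clear of the stand, with nothing else disturbed in the final views.

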